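# Snap the counted-tag clip onto the tray handle

## Robot

A 6-joint arm with a two-finger parallel gripper is mounted at the origin on a cart in front of the work surface, level with it; the furniture and walls round the work are solid. World frame = base frame: x ahead of the robot, y to its left, z up, the work surface at z = 0. Lengths are in m, angles in rad, forces in N, time in s.
With the tool pointing down it reaches from about 0.35 to 0.975 m from the base axis. Payload 4.9 kg.
Tool frame: the origin (TCP) lies at the very end of the fingers, on their centre line; the grasp point (between the pads) lies 19 mm behind it (manip.hold_point_z is the distance from the TCP to the grasp point, in m); z points along the fingers, x is the direction in which the jaws open and shut, and the axes are right-handed (so a half turn about z gives the same grasp; the last joint's range is limited). The gripper opens to 85 mm and grips with 20 to 120 N. Pads are 22 mm wide; open, the fingers measure 114 mm over their backs; the gripper's body (76 mm by 85 mm) begins 54 mm behind the grasp point. The pads swing forward as they close: fully open they stand 13 mm farther back than shut.
Start: joints at [1.165, 0.053, 1.613, -0, 1.476, -0.119], TCP at [0.177, 0.599, 0.231] pointing down, gripper open.
Joint ranges: [-3.01, 3.01], [-1.01, 2.22], [0.06, 2.58], [-1.02, 4.17], [0.09, 2.62], [-3.14, 3.14]. Speed limits (rad/s): [2.57, 2.57, 3.14, 3.14, 3.14, 3.14].

## Interface

Orientations are given as a unit quaternion [w, x, y, z].
In Python, from plant import manip gives the robot as it stands.
- The arm moves only by the shell command python3 -m handwheel 'ROWS' [OPENING]. ROWS is JSON, a list of rows, each an object of numbers: "dx", "dy", "dz": the shift along the tool's x, y, z in m; "ax", "ay", "az": the turn, a rotation vector about the tool's x, y, z in rad. In form: [{"dx": .., "dy": .., "dz": .., "ax": .., "ay": .., "az": ..}, ...]. A call has 1 to 5 rows; each row is the pose to reach, as a shift and turn from the pose commanded when the call began, along the tool's axes at that moment; what a row does not reach only later rows make up. A row lasts 1/8 s, in which the tool goes at most 62.5 mm and 10.7 degrees, less where a joint would pass 70% of its speed; a pose out of reach is approached as far as the arm can. A call with a gripper value outside its range is refused whole. OPENING is the closure in counts, from 0 (fully open) to 255 (shut), set as the call begins (- or left out, the last holds). The fingers move at their own pace and stop on an object; the grip force is fixed at half the most. Time passes only in rows, so rows that repeat a pose let the fingers close. It gives the time, the measured TCP pose, the force and the opening at its end, in the units of the state.
- manip.state(): the state, without advancing time (a new reading comes with each control period).
- manip.grab_frame(name): name is "side" or "top" or "wrist"; returns a dict with "image" (384x512x3 uint8, blue, green, red), "z_map" (384x512 float32, m along the optical axis (not along the pixel's ray), 0 where there is no reading), "K" (3x3 intrinsics, pixels), "xyz" and "rotation" of the camera in the world. Camera axes: x right, y up, looking along -z (the intrinsics and any distortion apply to the point x, -y, -z); pixel columns grow to the right and rows downward; lengths in m; the calibration is good to about 2 mm. A picture is of the moment at which its call begins.
- manip.job_done(): hands the job in, once; it reports no verdict.
The state is a dict: "time": time; "joint_pos": joint angles; "joint_vel": joint speeds; "joint_efforts": joint torques, N m; "tool_pos": TCP position; "tool_rot": TCP orientation; "contact_force": force on the tool from outside, world axes, zero at the start; "ft_torque": the same for the moment, N m; "gripper_width": opening from 0.0 (shut) to 1.0 (fully open).
Only numpy, scipy, OpenCV 4.12 (cv2) and the standard library are available. Lean on these libraries where they do the work, as an engineer would, in place of code of your own. Each camera call takes 0.05 s, during which the arm holds its last target.

## Task

The instruments in the tray have been counted. Take the green tag clip by its upright tag and press it straight down over the tray's round carrying handle, near the middle, until its sprung arms snap past the bar and grip it; then let go. Leave the orange clip where it stands.

Things in the scene. Friction and masses are not known exactly. Their poses are not given: they have to be found in the camera images.
- green_tab (a point): Green tag clip, about 60 g, standing on its two arms, 88 mm tall, 46 mm wide at the feet. On a 34 mm wide shoulder rises an upright tag plate 12 mm thick (x), 36 long (y), 47 tall. This point is the plate's centre: 65 mm above the feet, 24 above the shoulder's top, 23 under the tag's top. x across the tag (grip it this way), y along the clip's bore, z up.
- green_bore (a point): Same clip and axes: centre of the round bore between its sprung arms, 24 mm above the feet, 41 mm under green_tab. The arms open 39 mm wide at the feet and narrow to 17 mm at the throat. Snapped on, this point lies on the handle's centre line and the shoulder meets the bar's top. Snapping on takes a straight push down of 10 to 15 N.
- handle_mid (a point): Middle of the tray's straight, level, round steel carrying handle, on its centre line, 90 mm above the table; tube of 24 mm diameter, clear for 110 mm either way. y along the tube, x across, z up. End plates rise 8 mm above the centre line. The open tray below, 150 (x) by 280 (y) by 42 mm high, is fixed and holds a few instruments.
- orange_tab (a point): Orange tag clip, same shape and size as the green one; this point is the centre of its tag plate, 65 mm above its feet. A bystander, to be left alone.

How it is judged:
At the end, for the whole second after the job is handed in: The green clip is snapped onto the tray handle: its bore centre within 6 mm of the handle's centre line across and in height, within 50 mm of the handle's middle along it, its bore within 0.2 rad of the handle's direction; the orange clip within 30 mm of where it stood (x of green_bore in the frame of handle_mid between -0.006 and 0.006 m and z of green_bore in the frame of handle_mid between -0.006 and 0.006 m and y of green_bore in the frame of handle_mid between -0.05 and 0.05 m and angle between the y axis of green_bore and the y axis of handle_mid, either way round below 0.2 rad and distance of orange_tab from where it was at the start of the episode below 0.03 m); the robot touches nothing.
It fails at once if the orange clip is knocked or carried more than 30 mm from its place (distance of orange_tab from where it was at the start of the episode above 0.03 m).
It also fails if it takes over 45 s, if anything falls off the work surface, if the arm or the gripper's body presses on something with over 40 N, if the wrist force passes 120 N, or if a joint passes its speed limit or range.

## Working session

There is one attempt and no reset: what is moved stays moved. The work goes in short steps, Python scripts to look and compute and a shell command to move; the robot and the scene stay as the last step left them, time stands still between calls to the robot, and variables do not carry over. Pictures are saved under pics/ and viewed, and the job is handed in when it is done.

```bash
mkdir -p pics; ls; python3 - <<'E'
from plant import manip
import cv2,numpy as np
print(manip.state())
for n in("top","side","wrist"):
    f=manip.grab_frame(n); cv2.imwrite(f"pics/{n}0.png",f["image"]); np.savez(f"/tmp/{n}0.npz",**f); print(n,f["K"].tolist(),f["xyz"],np.round(f["rotation"],3).tolist())
E
```

```text
pics
{'time': 0.0, 'joint_pos': array([ 1.16500319e+00,  5.33837716e-02,  1.61430126e+00,  2.37842662e-05,
        1.47598555e+00, -1.19013184e-01]), 'joint_vel': array([ 9.18355868e-05, -7.80776319e-04, -1.34046079e-03, -1.64546933e-03,
       -3.61815526e-04,  1.54766498e-04]), 'joint_efforts': array([-2.10540944e-03, -3.93676364e+01, -3.70172346e+01, -1.84376822e-04,
        7.01161829e-03,  7.47209356e-06]), 'tool_pos': array([0.17654472, 0.59889929, 0.23004199]), 'tool_rot': array([ 5.08683890e-04,  8.00895111e-01,  5.98803759e-01, -9.05996033e-04]), 'contact_force': array([-0.0667334 , -0.1683672 , -0.10788676]), 'ft_torque': array([-0.0383343 ,  0.07033677, -0.00239125]), 'gripper_width': 1.0027341635706624}
top [[409.267781522288, 0.0, 254.62893148782106], [0.0, 409.267781522288, 191.93634565141286], [0.0, 0.0, 1.0]] [0.45427121 0.05736646 0.95489851] [0.714, 0.029, -0.029, -0.699]
side [[372.3026958096531, 0.0, 256.11025772157006], [0.0, 372.3026958096531, 191.55603808032632], [0.0, 0.0, 1.0]] [0.57623468 0.70486978 0.63817935] [0.027, 0.019, 0.417, 0.908]
wrist [[335.2893957061281, 0.0, 253.8671190538507], [0.0, 335.2893957061281, 194.5403776275549], [0.0, 0.0, 1.0]] [0.10243803 0.62125598 0.37395423] [0.791, -0.124, -0.091, 0.592]
```

View pics/top0.png

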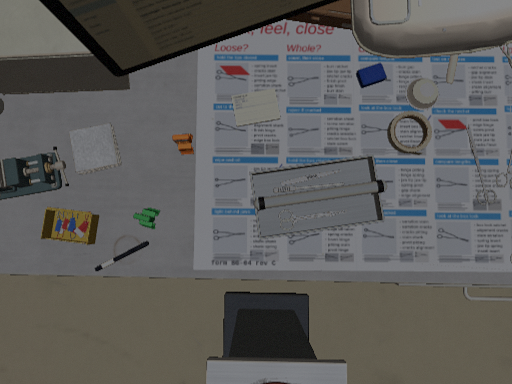

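View pics/side0.png

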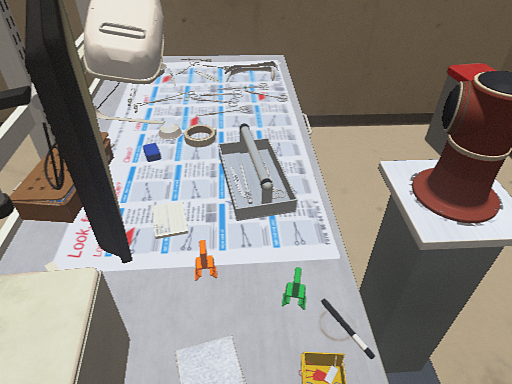

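View pics/wrist0.png

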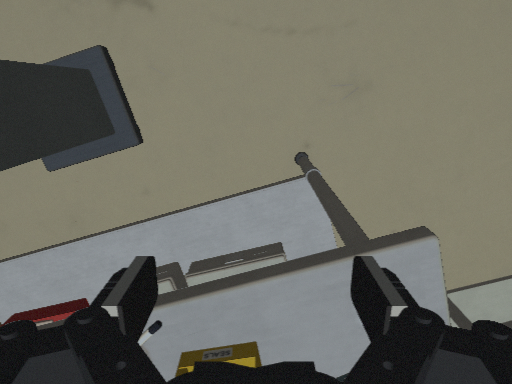

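The top view shows the green clip at about (147,217), the orange at (183,143), and the tray handle running from (262,203) to (380,187). In the side view the green tag is at about (297,275) and the orange at (203,250). The wrist camera doesn't see the clips yet.

```bash
cat > h.py <<'E'
import numpy as np,cv2
from scipy.spatial.transform import Rotation as R
def rot(f):
    q=f["rotation"]; q=np.asarray(q)
    return R.from_quat(q,scalar_first=True) if q.size==4 else R.from_matrix(q)
def rays(f,uv):
    uv=np.atleast_2d(uv).astype(float);K=f["K"]
    d=np.c_[(uv[:,0]-K[0,2])/K[0,0],-(uv[:,1]-K[1,2])/K[1,1],-np.ones(len(uv))]
    return rot(f).apply(d)
def plane(f,uv,z):
    d=rays(f,uv);c=np.asarray(f["xyz"]);return c+d*((z-c[2])/d[:,2])[:,None]
def depth(f,uv):
    uv=np.atleast_2d(uv).astype(int);z=f["z_map"][uv[:,1],uv[:,0]]
    return (np.asarray(f["xyz"])+rays(f,uv)*z[:,None])[z>0]
def mask(f,c):
    h=cv2.cvtColor(f["image"],cv2.COLOR_BGR2HSV)
    lo,hi={"g":((45,120,50),(75,255,255)),"o":((5,150,90),(18,255,255))}[c]
    m=cv2.inRange(h,lo,hi); n,l,s,_=cv2.connectedComponentsWithStats(m)
    k=1+np.argmax(s[1:,4]); ys,xs=np.where(l==k); return np.c_[xs,ys]
E
python3 - <<'E'
from h import *
for n in("top","side"):
    f=dict(np.load(f"/tmp/{n}0.npz"))
    for c in "go":
        uv=mask(f,c);P=depth(f,uv)
        print(n,c,len(uv),uv.min(0),uv.max(0),"zmax",np.percentile(P[:,2],[1,50,99]).round(3))
        for lo,hi in((.075,.1),(.045,.075),(.025,.045)):
            Q=P[(P[:,2]>lo)&(P[:,2]<hi)]
            if len(Q)>5:
                r=cv2.minAreaRect((Q[:,:2]*1000).astype(np.float32)); print("  ",lo,len(Q),Q.mean(0).round(4),[np.round(x,1) for x in r])
f=dict(np.load("/tmp/top0.npz"))
im=f["image"]; cv2.imwrite("pics/topcrop.png",cv2.resize(im[120:250,120:400],None,fx=2.8,fy=2.8,interpolation=cv2.INTER_CUBIC))
ys,xs=np.mgrid[140:250,240:400];P=depth(f,np.c_[xs.ravel(),ys.ravel()])
Q=P[(P[:,2]>.095)&(P[:,2]<.108)]
print(len(Q),Q.mean(0)); vx,vy,x0,y0=cv2.fitLine(Q[:,:2].astype(np.float32),cv2.DIST_HUBER,0,.001,.001).ravel()
print(vx,vy,x0,y0); t=(Q[:,:2]-[x0,y0])@[vx,vy]; s=(Q[:,:2]-[x0,y0])@[-vy,vx]; print(t.min(),t.max(),np.percentile(s,[1,50,99]),np.percentile(Q[:,2],[5,50,95,99]))
E
```

```text
top g 253 [134 208] [159 228] zmax [0.001 0.04  0.089]
   0.075 80 [0.4672 0.2962 0.0862] [array([468.1, 296.9]), array([32.8, 12.2]), np.float64(76.6)]
   0.045 11 [0.4715 0.2876 0.0579] [array([473.2, 291.9]), array([26.5,  2. ]), np.float64(70.7)]
   0.025 120 [0.4687 0.2956 0.0386] [array([467.7, 296.5]), array([27.6, 38. ]), np.float64(75.1)]
top o 89 [178 141] [192 149] zmax [0.018 0.04  0.059]
   0.045 9 [0.6369 0.2187 0.0526] [array([636.8, 220.4]), array([ 1.1, 20.3]), np.float64(6.1)]
   0.025 77 [0.6314 0.2201 0.0393] [array([631.6, 220.1]), array([12.1, 27.9]), np.float64(5.5)]
side g 230 [294 267] [305 308] zmax [0.003 0.039 0.087]
   0.075 91 [0.4684 0.2986 0.085 ] [array([468.2, 297. ]), array([34.5, 10.2]), np.float64(78.2)]
   0.045 10 [0.4656 0.3132 0.06  ] [array([465.1, 312.6]), array([6. , 1.1]), np.float64(57.0)]
   0.025 82 [0.4566 0.3026 0.0379] [array([459. , 299.9]), array([31.4, 15.9]), np.float64(83.1)]
side o 130 [206 256] [216 277] zmax [-0.     0.037  0.071]
   0.045 14 [0.6353 0.2333 0.0595] [array([635.1, 228.9]), array([16.6,  1.5]), np.float64(87.3)]
   0.025 65 [0.6302 0.2225 0.038 ] [array([629.3, 222.3]), array([32.3, 14.5]), np.float64(85.5)]
1369 [ 0.52337484 -0.07979037  0.10026176]
0.16346234 -0.98654956 0.52337486 -0.07979037
-0.1407738729944322 0.1406613927074269 [-1.10573937e-02 -5.77726212e-05  1.12671598e-02] [0.09605042 0.1004751  0.10392026 0.10537746]
```

```bash
python3 - <<'E'
import cv2
im=cv2.imread("pics/side0.png"); cv2.imwrite("pics/sidecrop.png",cv2.resize(im[220:330,170:330],None,fx=4.5,fy=4.5,interpolation=cv2.INTER_CUBIC))
E
```

```text
(no output)
```

View pics/topcrop.png

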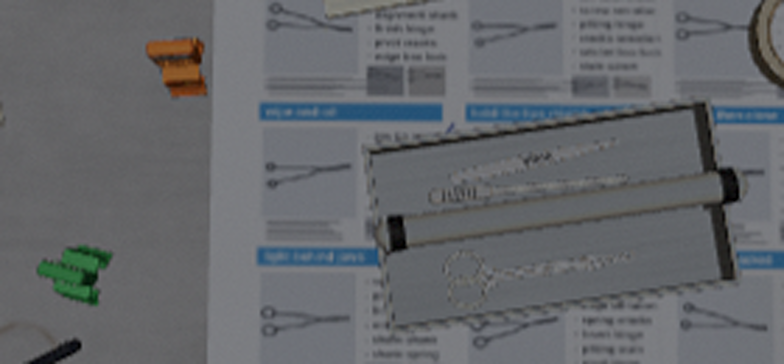

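View pics/sidecrop.png

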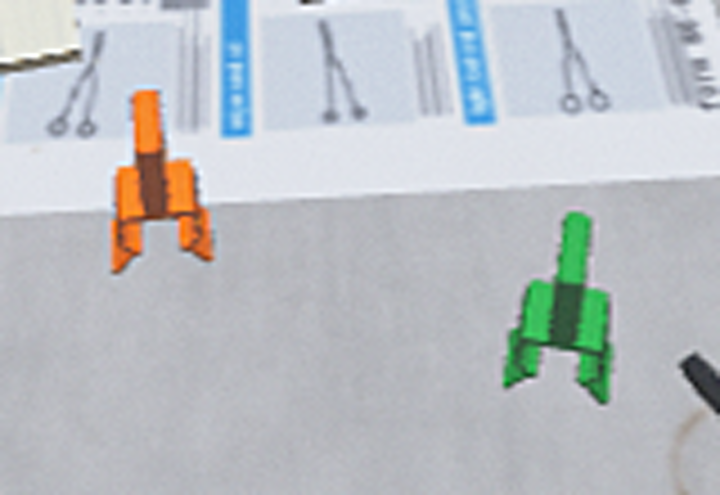

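```bash
python3 - <<'E'
from h import *
for n in("top","side"):
    f=dict(np.load(f"/tmp/{n}0.npz"))
    uv=mask(f,"g");P=depth(f,uv)
    for lo,hi in((.08,.1),(.03,.045)):
        Q=P[(P[:,2]>lo)&(P[:,2]<hi)]
        vx,vy,x0,y0=cv2.fitLine(Q[:,:2].astype(np.float32),cv2.DIST_L2,0,.001,.001).ravel()
        t=(Q[:,:2]-[x0,y0])@[vx,vy]; s=(Q[:,:2]-[x0,y0])@[-vy,vx]
        print(n,lo,len(Q),np.degrees(np.arctan2(vy,vx)),x0,y0,np.percentile(t,[1,99]),np.percentile(s,[1,99]))
        print(cv2.boxPoints(cv2.minAreaRect((Q[:,:2]*1000).astype(np.float32))).round(0).tolist())
    # top edge of tag image: orientation
    im=f["image"];x,y=uv.mean(0).astype(int);cv2.imwrite(f"pics/{n}g.png",cv2.resize(im[y-30:y+30,x-40:x+40],None,fx=9,fy=9,interpolation=cv2.INTER_NEAREST))
E
```

```text
top 0.08 79 77.036514 0.4671503 0.29635477 [-0.01543815  0.01695736] [-0.00649886  0.00527178]
[[458.0, 282.0], [470.0, 280.0], [478.0, 311.0], [466.0, 314.0]]
top 0.03 116 -11.741088 0.4687882 0.2956819 [-0.01940065  0.01728137] [-0.01358059  0.01424943]
[[446.0, 289.0], [482.0, 278.0], [490.0, 305.0], [454.0, 315.0]]
side 0.08 90 77.00904 0.46840173 0.29844394 [-0.01799369  0.01540828] [-0.00494454  0.00490713]
[[460.0, 281.0], [469.0, 279.0], [477.0, 313.0], [467.0, 315.0]]
side 0.03 80 73.78976 0.4567026 0.3023 [-0.01699751  0.0137258 ] [-0.00714974  0.00681783]
[[449.0, 285.0], [465.0, 283.0], [469.0, 315.0], [453.0, 317.0]]
```

View pics/topg.png

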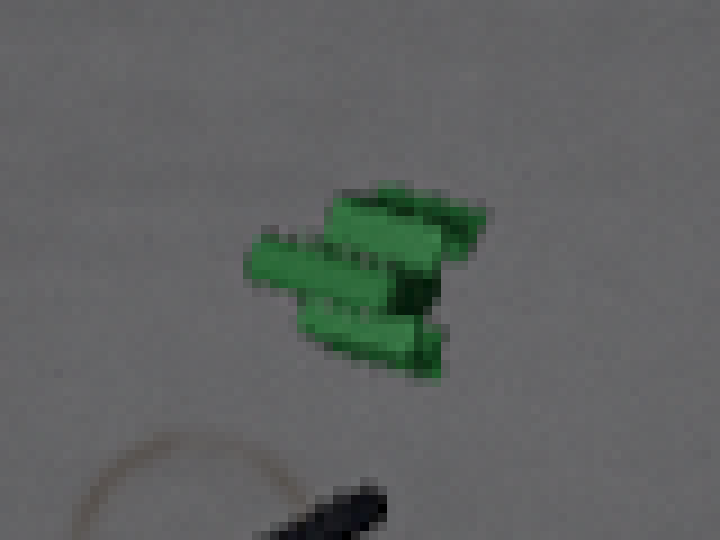

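The enlarged top view shows the tag plate running from about (245,260) to (435,295), so it lies at 77° in the world. Its centre is near (0.468, 0.297). The handle direction is about 99.4° and its middle is near (0.523, -0.080). Next I work out the move to above the green clip.

```bash
cat >> h.py <<'E'
def go(p,xang):
    "tool-axis shift+turn from the present pose to TCP p, pointing down, tool x at xang deg"
    from plant import manip
    s=manip.state(); Rt=R.from_quat(s["tool_rot"],scalar_first=True)
    a=np.radians(xang);x=np.array([np.cos(a),np.sin(a),0]);z=np.array([0,0,-1.]);G=R.from_matrix(np.c_[x,np.cross(z,x),z])
    print("t",s["time"].__round__(3),"tcp",s["tool_pos"].round(4),"xang",np.degrees(np.arctan2(*Rt.as_matrix()[[1,0],0])).round(2),"zax",Rt.as_matrix()[:,2].round(4),"F",s["contact_force"].round(2),"w",round(s["gripper_width"],3),"q",s["joint_pos"].round(2))
    print("d",Rt.inv().apply(np.array(p)-s["tool_pos"]).round(4),"rotvec",(Rt.inv()*G).as_rotvec().round(4))
E
python3 -c "
from h import *
go([.468,.297,.2],-13)
f=dict(np.load('/tmp/top0.npz'));print(depth(f,[[120,70],[180,45],[100,60],[30,175],[40,155],[120,85]]).round(3))"
```

```text
t 0.15 tcp [0.1766 0.599  0.2304] xang 73.57 zax [-7.0e-04 -1.5e-03 -1.0e+00] F [ 1.2  -0.46  0.08] w 0.999 q [ 1.17  0.05  1.61  0.    1.48 -0.12]
d [-0.2072  0.365   0.0306] rotvec [1.1000e-03 1.5000e-03 1.5109e+00]
[[0.742 0.317 0.204]
 [0.784 0.202 0.222]
 [0.736 0.332 0.264]
 [0.56  0.58  0.012]
 [0.6   0.535 0.058]
 [0.77  0.373 0.036]]
```

```bash
python3 -m handwheel '[{"dx":-0.03,"dy":0.053,"dz":0,"az":0.18},{"dx":-0.06,"dy":0.106,"dz":0,"az":0.36},{"dx":-0.09,"dy":0.159,"dz":0,"az":0.54},{"dx":-0.12,"dy":0.212,"dz":0,"az":0.72},{"dx":-0.15,"dy":0.265,"dz":0,"az":0.9}]' 0; python3 -c "
from h import *
go([.468,.297,.2],-13)"
```

```text
t 0.15 tcp [0.1766 0.599  0.2304] xang 73.57 zax [-7.0e-04 -1.5e-03 -1.0e+00] F [ 1.2  -0.46  0.08] w 0.999 q [ 1.17  0.05  1.61  0.    1.48 -0.12]
d [-0.2072  0.365   0.0306] rotvec [1.1000e-03 1.5000e-03 1.5109e+00]invalid input at $[0]: expected keys dx, dy, dz, ax, ay, az
```

```bash
python3 -m handwheel '[{"dx":-0.03,"dy":0.053,"dz":0,"ax":0,"ay":0,"az":0.18},{"dx":-0.06,"dy":0.106,"dz":0,"ax":0,"ay":0,"az":0.36},{"dx":-0.09,"dy":0.159,"dz":0,"ax":0,"ay":0,"az":0.54},{"dx":-0.12,"dy":0.212,"dz":0,"ax":0,"ay":0,"az":0.72},{"dx":-0.15,"dy":0.265,"dz":0,"ax":0,"ay":0,"az":0.9}]' 0; python3 -c "
from h import *
go([.468,.297,.2],-13)"
```

```text
time: 0.78
tool_pos: [0.3895, 0.379, 0.2311]
tool_rot: [0.0, 0.982, 0.188, -0.0]
contact_force: [0.5, 0.9, -0.5]
gripper_width: 1.002
t 0.775 tcp [0.3895 0.379  0.2311] xang 21.67 zax [-0. -0. -1.] F [ 0.47  0.94 -0.48] w 1.002 q [ 0.63 -0.14  1.8  -0.    1.48  0.26]
d [0.0427 0.1052 0.0311] rotvec [0.     0.     0.6051]
```

```bash
python3 -m handwheel '[{"dx":0.02,"dy":0.05,"dz":0.01,"ax":0,"ay":0,"az":0.17},{"dx":0.043,"dy":0.105,"dz":0.031,"ax":0,"ay":0,"az":0.34},{"dx":0.043,"dy":0.105,"dz":0.031,"ax":0,"ay":0,"az":0.51},{"dx":0.043,"dy":0.105,"dz":0.031,"ax":0,"ay":0,"az":0.605},{"dx":0.043,"dy":0.105,"dz":0.031,"ax":0,"ay":0,"az":0.605}]' 0; python3 -c "
from h import *
from plant import manip
go([.468,.297,.049],-13)
f=manip.grab_frame('wrist');cv2.imwrite('pics/w1.png',f['image']);np.savez('/tmp/w1.npz',**f)
P=depth(f,mask(f,'g'))
for lo,hi in((.08,.1),(.03,.045)):
  Q=P[(P[:,2]>lo)&(P[:,2]<hi)]
  print(len(Q),Q.mean(0),cv2.boxPoints(cv2.minAreaRect((Q[:,:2]*1000).astype(np.float32))).round(0).tolist())
"
```

```text
time: 1.4
tool_pos: [0.4677, 0.2991, 0.1999]
tool_rot: [0.0, 0.994, -0.11, -0.0]
contact_force: [0.0, 0.5, -0.6]
gripper_width: 0.999
t 1.4 tcp [0.4677 0.2991 0.1999] xang -12.62 zax [-7.e-04 -3.e-04 -1.e+00] F [ 0.03  0.55 -0.63] w 0.999 q [ 0.43 -0.09  1.81 -0.    1.43  0.66]
d [0.0009 0.0019 0.1509] rotvec [0.0005 0.0006 0.0066]
577 [0.46887871 0.29888957 0.08739269] [[459.0, 282.0], [470.0, 280.0], [478.0, 314.0], [467.0, 317.0]]
729 [0.46818034 0.29901433 0.03999128] [[447.0, 288.0], [483.0, 280.0], [490.0, 311.0], [454.0, 319.0]]
```

View pics/w1.png

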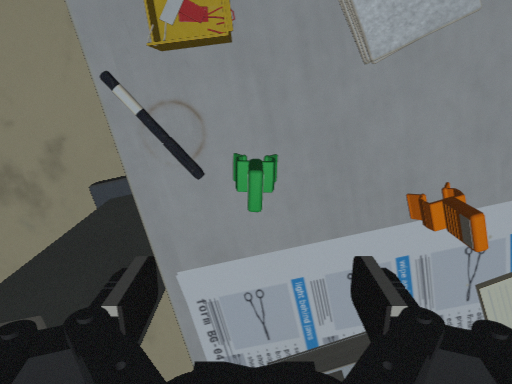

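The wrist view shows the green clip upright at about (255,185), squared up with the jaws and centred between the fingers. The orange clip at (448,218) is well clear. I'll descend now.

```bash
python3 -m handwheel '[{"dx":0.001,"dy":0.001,"dz":0.04,"ax":0,"ay":0,"az":0.006},{"dx":0.001,"dy":0.001,"dz":0.08,"ax":0,"ay":0,"az":0.006},{"dx":0.001,"dy":0.001,"dz":0.12,"ax":0,"ay":0,"az":0.006},{"dx":0.001,"dy":0.001,"dz":0.15,"ax":0,"ay":0,"az":0.006},{"dx":0.001,"dy":0.001,"dz":0.15,"ax":0,"ay":0,"az":0.006}]' 0 && python3 -m handwheel '[{"dx":0,"dy":0,"dz":0,"ax":0,"ay":0,"az":0},{"dx":0,"dy":0,"dz":0,"ax":0,"ay":0,"az":0},{"dx":0,"dy":0,"dz":0,"ax":0,"ay":0,"az":0},{"dx":0,"dy":0,"dz":0,"ax":0,"ay":0,"az":0},{"dx":0,"dy":0,"dz":0,"ax":0,"ay":0,"az":0}]' 255; python3 -m handwheel '[{"dx":0,"dy":0,"dz":0,"ax":0,"ay":0,"az":0},{"dx":0,"dy":0,"dz":0,"ax":0,"ay":0,"az":0},{"dx":0,"dy":0,"dz":0,"ax":0,"ay":0,"az":0},{"dx":0,"dy":0,"dz":0,"ax":0,"ay":0,"az":0},{"dx":0,"dy":0,"dz":0,"ax":0,"ay":0,"az":0}]' 255;python3 -c "
from h import *
go([.468,.297,.2],-13)"
```

```text
time: 2.08
tool_pos: [0.466, 0.2974, 0.0474]
tool_rot: [0.002, 0.994, -0.112, -0.003]
contact_force: [-0.5, -0.2, 1.0]
gripper_width: 0.996
time: 2.7
tool_pos: [0.469, 0.2983, 0.0511]
tool_rot: [-0.0, 0.994, -0.113, 0.0]
contact_force: [-0.8, 0.3, 3.7]
gripper_width: 0.133
time: 3.32
tool_pos: [0.469, 0.2984, 0.051]
tool_rot: [-0.0, 0.994, -0.113, 0.0]
contact_force: [-0.6, -0.4, 4.5]
gripper_width: 0.13
t 3.325 tcp [0.469  0.2984 0.051 ] xang -13.01 zax [ 9.e-04  4.e-04 -1.e+00] F [-0.61 -0.38  4.5 ] w 0.13 q [ 0.43  0.07  1.91 -0.    1.16  0.66]
d [-0.0005  0.0015 -0.149 ] rotvec [-0.0006 -0.0008 -0.0001]
```

```bash
python3 -m handwheel '[{"dx":0,"dy":0,"dz":-0.04,"ax":0,"ay":0,"az":0},{"dx":0,"dy":0,"dz":-0.09,"ax":0,"ay":0,"az":0},{"dx":0,"dy":0,"dz":-0.15,"ax":0,"ay":0,"az":0},{"dx":0,"dy":0,"dz":-0.16,"ax":0,"ay":0,"az":0},{"dx":0,"dy":0,"dz":-0.16,"ax":0,"ay":0,"az":0}]' 255; python3 -c "
from h import *
from plant import manip
go([.523,-.08,.23],9.4)
f=manip.grab_frame('side');cv2.imwrite('pics/s2.png',cv2.resize(f['image'][130:340,150:430],None,fx=2.8,fy=2.8));np.savez('/tmp/s2.npz',**f)
P=depth(f,mask(f,'g'));print(P.mean(0),np.percentile(P[:,2],[1,99]))
f=manip.grab_frame('wrist');cv2.imwrite('pics/w2.png',f['image'])
"
```

```text
time: 3.95
tool_pos: [0.4685, 0.2982, 0.2102]
tool_rot: [-0.0, 0.994, -0.113, 0.0]
contact_force: [0.5, 0.3, -1.5]
gripper_width: 0.134
t 3.95 tcp [0.4685 0.2982 0.2102] xang -13.01 zax [ 5.e-04  2.e-04 -1.e+00] F [ 0.48  0.35 -1.46] w 0.134 q [ 0.43 -0.1   1.8   0.    1.44  0.66]
d [ 0.1382  0.3562 -0.0198] rotvec [-2.000e-04 -5.000e-04 -3.911e-01]
[0.47081322 0.3028021  0.18430239] [0.15938627 0.21178727]
```

View pics/s2.png

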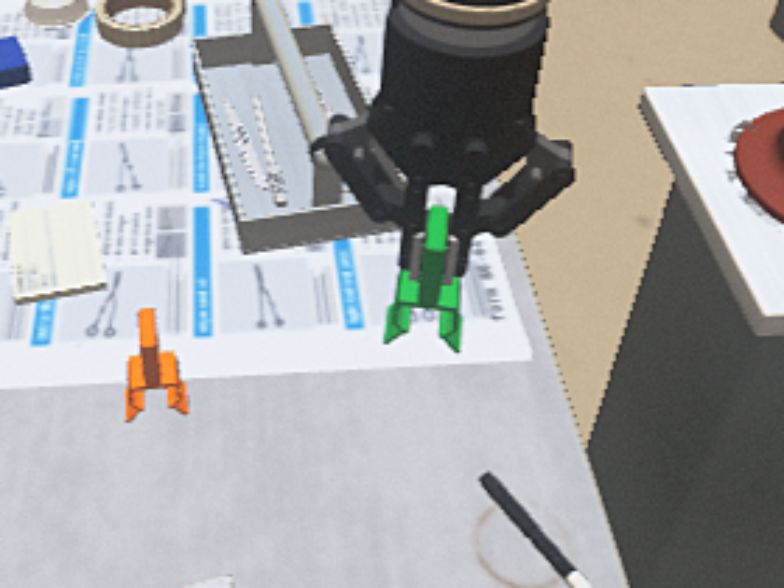

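View pics/w2.png

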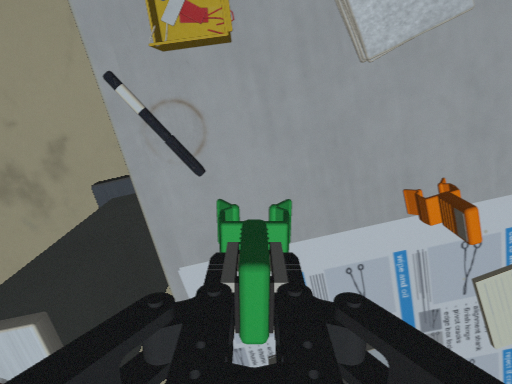

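The clip is held straight in the jaws. In the side crop the tag is at about (437,240) with the feet level. I'll carry it over the handle.

```bash
python3 -m handwheel '[{"dx":0.018,"dy":0.046,"dz":-0.01,"ax":0,"ay":0,"az":-0.08},{"dx":0.038,"dy":0.098,"dz":-0.02,"ax":0,"ay":0,"az":-0.16},{"dx":0.058,"dy":0.15,"dz":-0.02,"ax":0,"ay":0,"az":-0.24},{"dx":0.078,"dy":0.202,"dz":-0.02,"ax":0,"ay":0,"az":-0.32},{"dx":0.098,"dy":0.254,"dz":-0.02,"ax":0,"ay":0,"az":-0.39}]' 255; python3 -c "
from h import *
go([.523,-.08,.23],9.4)"
```

```text
time: 4.68
tool_pos: [0.5056, 0.027, 0.2274]
tool_rot: [-0.0, 0.997, 0.083, -0.002]
contact_force: [0.8, -1.0, -1.0]
gripper_width: 0.136
t 4.675 tcp [0.5056 0.027  0.2274] xang 9.48 zax [-4.4e-03  5.0e-04 -1.0e+00] F [ 0.82 -0.96 -1.  ] w 0.136 q [-0.09 -0.23  1.89  0.    1.49 -0.26]
d [-0.0004  0.1084 -0.0028] rotvec [-0.0012  0.0042  0.0014]
```

```bash
python3 -m handwheel '[{"dx":0,"dy":0.05,"dz":0,"ax":0,"ay":0,"az":0},{"dx":0,"dy":0.09,"dz":0,"ax":0,"ay":0,"az":0},{"dx":0,"dy":0.108,"dz":0,"ax":0,"ay":0,"az":0},{"dx":0,"dy":0.108,"dz":0,"ax":0,"ay":0,"az":0},{"dx":0,"dy":0.108,"dz":0,"ax":0,"ay":0,"az":0}]' 255; python3 -c "
from h import *
from plant import manip
go([.523,-.08,.16],9.4)
f=manip.grab_frame('wrist');cv2.imwrite('pics/w3.png',f['image']);np.savez('/tmp/w3.npz',**f)
ys,xs=np.mgrid[0:384:2,0:512:2];P=depth(f,np.c_[xs.ravel(),ys.ravel()])
Q=P[(P[:,2]>.094)&(P[:,2]<.108)&(abs(P[:,0]-.52)<.07)]
vx,vy,x0,y0=cv2.fitLine(Q[:,:2].astype(np.float32),cv2.DIST_HUBER,0,.001,.001).ravel()
print(len(Q),'bar ang',np.degrees(np.arctan2(vy,vx)),'x at y=-.08',x0+vx/vy*(-.08-y0), np.percentile(Q[:,2],[50,99]),Q.min(0),Q.max(0))
s=(Q[:,:2]-[x0,y0])@[-vy,vx];print(np.percentile(s,[1,99]))
G=depth(f,mask(f,'g'));print(np.percentile(G,[1,50,99],axis=0))
f=manip.grab_frame('side');cv2.imwrite('pics/s3.png',cv2.resize(f['image'][60:260,150:390],None,fx=3,fy=3));np.savez('/tmp/s3.npz',**f)
"
```

```text
time: 5.3
tool_pos: [0.524, -0.0767, 0.2295]
tool_rot: [-0.001, 0.997, 0.082, -0.001]
contact_force: [0.4, 0.5, -0.2]
gripper_width: 0.134
t 5.3 tcp [ 0.524  -0.0767  0.2295] xang 9.4 zax [-0.0014  0.001  -1.    ] F [ 0.36  0.49 -0.18] w 0.134 q [-0.29 -0.18  1.83  0.    1.48 -0.45]
d [-0.0014  0.0032  0.0695] rotvec [-0.0012  0.0012  0.0001]
1569 bar ang -80.622635 x at y=-.08 0.5239927 [0.10152735 0.10523297] [ 0.48997538 -0.11326683  0.09404833] [0.54056726 0.05933737 0.10669801]
[-0.01159685  0.01159578]
[[ 0.51719407 -0.09366132  0.23049365]
 [ 0.52389842 -0.07212291  0.26575134]
 [ 0.53144563 -0.05952636  0.2673559 ]]
```

View pics/w3.png

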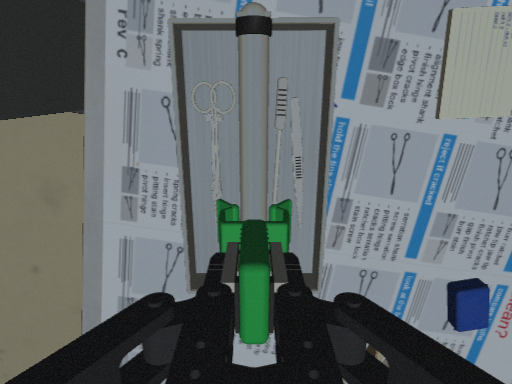

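View pics/s3.png

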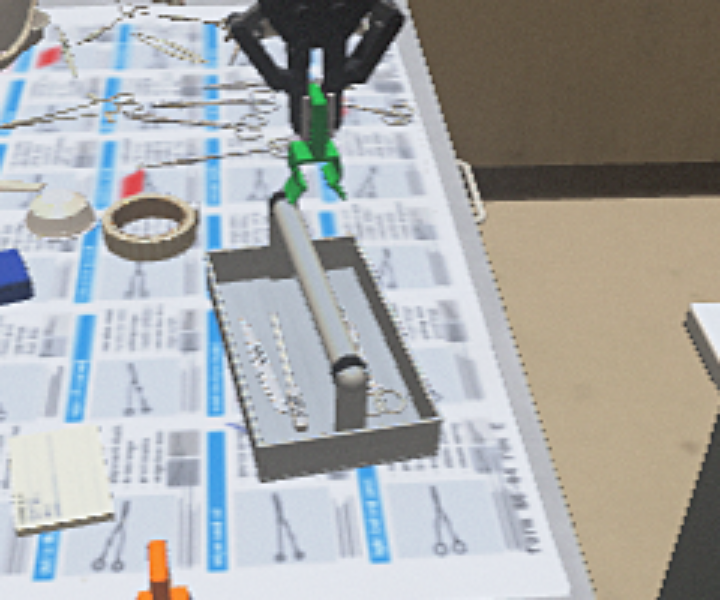

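Wrist view: the handle runs straight under the clip, from its end cap at (255,20) to the clip at (253,225). The bar is parallel to the bore and on its centre line to within about 1 mm. I'll lower it close, then press.

```bash
python3 -m handwheel '[{"dx":0,"dy":0.003,"dz":0.03,"ax":0,"ay":0,"az":0},{"dx":0,"dy":0.003,"dz":0.06,"ax":0,"ay":0,"az":0},{"dx":0,"dy":0.003,"dz":0.075,"ax":0,"ay":0,"az":0},{"dx":0,"dy":0.003,"dz":0.082,"ax":0,"ay":0,"az":0},{"dx":0,"dy":0.003,"dz":0.082,"ax":0,"ay":0,"az":0}]' 255; python3 -c "
from h import *
go([.5238,-.08,.117],9.4)"
```

```text
time: 6.02
tool_pos: [0.5251, -0.0807, 0.1487]
tool_rot: [0.0, 0.997, 0.082, 0.0]
contact_force: [-0.7, 0.5, -1.6]
gripper_width: 0.133
t 6.025 tcp [ 0.5251 -0.0807  0.1487] xang 9.36 zax [ 4.e-04 -1.e-04 -1.e+00] F [-0.74  0.46 -1.6 ] w 0.133 q [-0.29 -0.11  1.91  0.    1.34 -0.46]
d [-0.0012 -0.0009  0.0317] rotvec [ 0.0002 -0.0004 -0.0007]
```

```bash
python3 -m handwheel '[{"dx":-0.001,"dy":0,"dz":0.006,"ax":0,"ay":0,"az":0},{"dx":-0.001,"dy":0,"dz":0.012,"ax":0,"ay":0,"az":0},{"dx":-0.001,"dy":0,"dz":0.016,"ax":0,"ay":0,"az":0},{"dx":-0.001,"dy":0,"dz":0.02,"ax":0,"ay":0,"az":0},{"dx":-0.001,"dy":0,"dz":0.02,"ax":0,"ay":0,"az":0}]' 255; python3 -c "
from h import *
go([.5238,-.08,.117],9.4)"
```

```text
time: 6.65
tool_pos: [0.5251, -0.0818, 0.1307]
tool_rot: [0.001, 0.997, 0.081, 0.001]
contact_force: [-1.8, -1.0, 7.2]
gripper_width: 0.131
t 6.65 tcp [ 0.5251 -0.0818  0.1307] xang 9.34 zax [ 0.003  -0.0018 -1.    ] F [-1.81 -1.    7.19] w 0.131 q [-0.29 -0.09  1.93 -0.    1.3  -0.46]
d [-0.0011 -0.002   0.0137] rotvec [ 0.0022 -0.0026 -0.001 ]
```

```bash
python3 -m handwheel '[{"dx":0,"dy":0,"dz":0.003,"ax":0,"ay":0,"az":0},{"dx":0,"dy":0,"dz":0.006,"ax":0,"ay":0,"az":0},{"dx":0,"dy":0,"dz":0.009,"ax":0,"ay":0,"az":0},{"dx":0,"dy":0,"dz":0.012,"ax":0,"ay":0,"az":0},{"dx":0,"dy":0,"dz":0.012,"ax":0,"ay":0,"az":0}]' 255; python3 -c "
from h import *
go([.5238,-.08,.117],9.4)"
```

```text
time: 7.28
tool_pos: [0.524, -0.0811, 0.1183]
tool_rot: [-0.0, 0.997, 0.081, -0.0]
contact_force: [-5.5, 0.9, 11.5]
gripper_width: 0.129
t 7.275 tcp [ 0.524  -0.0811  0.1183] xang 9.34 zax [-5.e-04  1.e-04 -1.e+00] F [-5.46  0.94 11.54] w 0.129 q [-0.29 -0.08  1.94 -0.    1.28 -0.46]
d [-0.0001 -0.0011  0.0013] rotvec [-0.0001  0.0005 -0.001 ]
```

```bash
python3 -m handwheel '[{"dx":0,"dy":0,"dz":0.002,"ax":0,"ay":0,"az":0},{"dx":0,"dy":0,"dz":0.004,"ax":0,"ay":0,"az":0},{"dx":0,"dy":0,"dz":0.004,"ax":0,"ay":0,"az":0}]' 255; python3 -c "
from h import *
from plant import manip
go([.5238,-.08,.117],9.4)
f=manip.grab_frame('side');cv2.imwrite('pics/s4.png',cv2.resize(f['image'][80:220,200:360],None,fx=4.5,fy=4.5,interpolation=cv2.INTER_CUBIC))
f=manip.grab_frame('wrist');cv2.imwrite('pics/w4.png',f['image'])"
```

```text
time: 7.65
tool_pos: [0.5242, -0.0811, 0.1181]
tool_rot: [-0.0, 0.997, 0.082, -0.001]
contact_force: [-15.3, 3.4, 30.7]
gripper_width: 0.131
t 7.65 tcp [ 0.5242 -0.0811  0.1181] xang 9.36 zax [-0.0016 -0.     -1.    ] F [-15.28   3.4   30.73] w 0.131 q [-0.29 -0.07  1.93 -0.    1.28 -0.46]
d [-0.0002 -0.0012  0.0011] rotvec [-0.0002  0.0016 -0.0007]
```

View pics/s4.png

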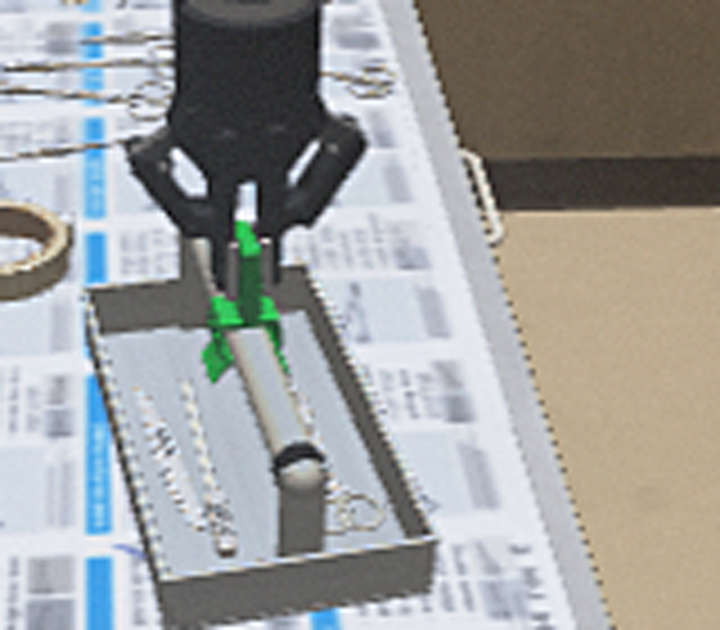

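View pics/w4.png

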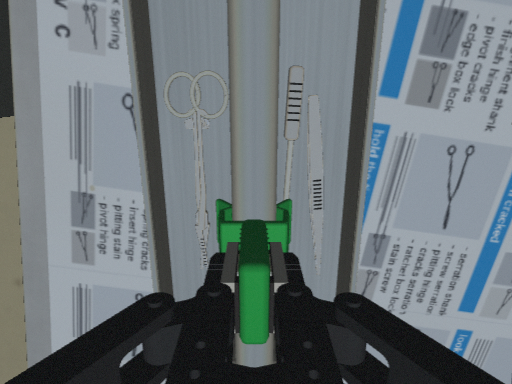

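In the side crop the arms straddle the bar at (240,340) with the shoulder down on it. The force rose to 31 N with no more travel, so it is seated. I'll relax the push, open and rise.

```bash
python3 -m handwheel '[{"dx":0,"dy":0,"dz":-0.005,"ax":0,"ay":0,"az":0},{"dx":0,"dy":0,"dz":-0.005,"ax":0,"ay":0,"az":0}]' 255;  python3 -m handwheel '[{"dx":0,"dy":0,"dz":0,"ax":0,"ay":0,"az":0},{"dx":0,"dy":0,"dz":0,"ax":0,"ay":0,"az":0},{"dx":0,"dy":0,"dz":0,"ax":0,"ay":0,"az":0},{"dx":0,"dy":0,"dz":0,"ax":0,"ay":0,"az":0},{"dx":0,"dy":0,"dz":0,"ax":0,"ay":0,"az":0}]' 0;python3 -m handwheel '[{"dx":0,"dy":0,"dz":0,"ax":0,"ay":0,"az":0},{"dx":0,"dy":0,"dz":-0.02,"ax":0,"ay":0,"az":0},{"dx":0,"dy":0,"dz":-0.06,"ax":0,"ay":0,"az":0},{"dx":0,"dy":0,"dz":-0.11,"ax":0,"ay":0,"az":0},{"dx":0,"dy":0,"dz":-0.12,"ax":0,"ay":0,"az":0}]' 0; python3 -c "
from h import *
from plant import manip
go([.5238,-.08,.23],9.4)
for n in('side','wrist','top'):
  f=manip.grab_frame(n);im=f['image']
  cv2.imwrite(f'pics/{n}5.png',cv2.resize(im[80:220,200:360],None,fx=4.5,fy=4.5,interpolation=cv2.INTER_CUBIC) if n=='side' else im)
  P=depth(f,mask(f,'g'));print(n,len(P),np.percentile(P,[1,50,99],axis=0).round(4).tolist())
  Q=P[P[:,2]>.145]
  if len(Q)>5:
    vx,vy,x0,y0=cv2.fitLine(Q[:,:2].astype(np.float32),cv2.DIST_L2,0,.001,.001).ravel();print('tag',x0,y0,np.degrees(np.arctan2(vy,vx)),np.median(Q[:,2]))
  P=depth(f,mask(f,'o'));print('o',P.mean(0).round(3))
"
```

```text
time: 8.0
tool_pos: [0.5241, -0.0811, 0.1183]
tool_rot: [0.0, 0.997, 0.081, 0.0]
contact_force: [-1.8, 0.7, 8.9]
gripper_width: 0.131
time: 8.62
tool_pos: [0.5238, -0.081, 0.1172]
tool_rot: [-0.0, 0.997, 0.081, -0.0]
contact_force: [0.1, -0.7, 0.2]
gripper_width: 1.003
time: 9.25
tool_pos: [0.5263, -0.0818, 0.2441]
tool_rot: [0.002, 0.997, 0.081, 0.005]
contact_force: [0.4, 0.1, 0.4]
gripper_width: 1.004
t 9.25 tcp [ 0.5263 -0.0818  0.2441] xang 9.34 zax [ 0.0096 -0.0029 -0.9999] F [0.38 0.14 0.4 ] w 1.004 q [-0.29 -0.18  1.82 -0.    1.5  -0.46]
d [-0.0023 -0.0022  0.014 ] rotvec [ 0.0044 -0.009  -0.001 ]
side 134 [[0.506, -0.0952, 0.0675], [0.5334, -0.0775, 0.1045], [0.5457, -0.0645, 0.1262]]
o [0.101 0.17  0.281]
wrist 1732 [[0.5021, -0.0978, 0.0705], [0.5245, -0.0792, 0.1086], [0.5464, -0.0648, 0.1562]]
tag 0.5245886 -0.080538206 -80.248695 0.15474525252778612Traceback (most recent call last):
  File "<string>", line 12, in <module>
    P=depth(f,mask(f,'o'));print('o',P.mean(0).round(3))
              ~~~~^^^^^^^
  File "h.py", line 19, in mask
    k=1+np.argmax(s[1:,4]); ys,xs=np.where(l==k); return np.c_[xs,ys]
        ~~~~~~~~~^^^^^^^^^
    return _wrapfunc(a, 'argmax', axis=axis, out=out, **kwds)
    return bound(*args, **kwds)
ValueError: attempt to get argmax of an empty sequence
```

View pics/side5.png

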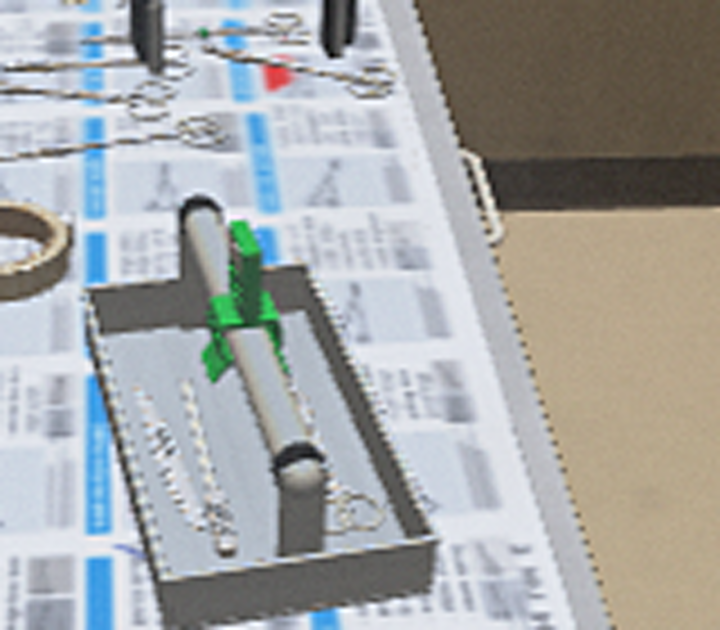

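View pics/wrist5.png

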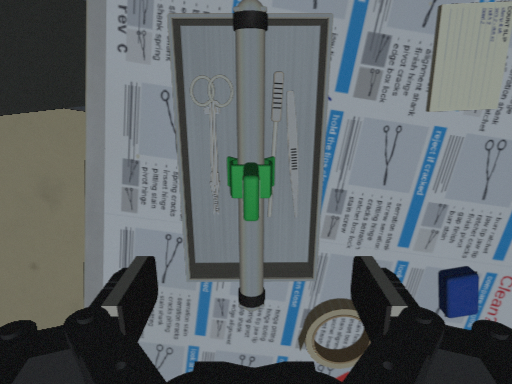

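The clip stands upright on the bar, at (252,185) in the wrist view, and the gripper is clear. The tag top is at z = 0.155 (0.154 expected), within 1 mm across the bar and about 1 mm from its middle. The script's orange check picked the wrong blob in the side image (the robot base), so I'll redo it before handing in.

```bash
python3 - <<'E'
from h import *
from plant import manip
a=dict(np.load('/tmp/side0.npz'));b=manip.grab_frame('side')
sl=(slice(230,290),slice(185,235))
for f in(a,b):
    m=cv2.inRange(cv2.cvtColor(f['image'],cv2.COLOR_BGR2HSV)[sl],(5,150,90),(18,255,255));M=cv2.moments(m,True);print(M['m00'],M['m10']/M['m00'],M['m01']/M['m00'])
go([.5238,-.08,.23],9.4)
manip.job_done()
E
```

```text
327.0 19.09480122324159 32.08256880733945
328.0 19.073170731707318 32.08841463414634
t 9.4 tcp [ 0.5241 -0.0811  0.2382] xang 9.34 zax [ 1.5e-03 -4.0e-04 -1.0e+00] F [-0.2  -0.55 -0.6 ] w 1.001 q [-0.29 -0.18  1.82  0.    1.5  -0.46]
d [-0.0001 -0.0011  0.0082] rotvec [ 0.0007 -0.0014 -0.001 ]
the job is handed in; nothing more can be done
```

I picked up the green clip by its tag, pressed it straight down onto the tray handle until it was firmly seated, let go and backed off. I handed the job in at about 9.4 s; no verdict is reported.

- **Fit:** in the last wrist view the tag top is at z = 0.155 m (0.154 expected). The tag is within about 1 mm of the bar's centre line across and about 1 mm from its middle, and the bore is within about 1° of the handle. The push reached 31 N with no further travel.
- **Orange clip:** its position in the side view moved less than 0.1 px from the start. My first check of this failed because the colour mask picked the robot base instead, and then crashed on the wrist image. I redid it on a window around the clip.
- **Not checked:** that crash also skipped the final top-view check, so the fit rests on the wrist and side views. The side view confirmed it by eye only, because its mask missed the tag.
- **Robot:** the gripper is open and clear above the tray, with the force reading under 1 N.

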